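# Spring open the big mate caddy

### The arm

A 7-joint arm with a two-finger parallel gripper is mounted at the origin on the work surface. World frame = base frame: x ahead of the robot, y to its left, z up, the work surface at z = 0. Lengths are in m, angles in rad, forces in N, time in s.
With the tool pointing down it reaches from about 0.35 to 0.9 m from the base axis. Payload 19.9 kg.
Tool frame: the origin (TCP) lies between the finger pads; the fingertips stand 19 mm ahead of it and the grasp point (between the pads) is the TCP; z points along the fingers, y is the direction in which the jaws open and shut (so a half turn about z gives the same grasp; the last joint's range is limited). The gripper opens to 94 mm and grips with 3 to 60 N. Pads are 16 mm wide; open, the fingers measure 119 mm over their backs; the gripper's body (75 mm by 177 mm) begins 78 mm behind the grasp point.
Start: joints at [1.236, 0.417, -0.01, 1.614, 0.005, 1.111, -0.053], TCP at [0.181, -0.598, 0.224] pointing down, gripper open.
Joint ranges: [-2.81, 2.81], [-0.39, 2.02], [-1.27, 1.25], [0.06, 2.57], [-1.19, 4.33], [0.19, 2], [-2.82, 2.82]. Speed limits (rad/s): [1.89, 1.89, 2.39, 2.39, 3.01, 3.01, 3.01].

### API

Orientations are given as a 3x3 rotation matrix whose columns are the frame's x, y, z axes.
In Python, from rig import robot gives the robot as it stands. Calls block until the motion is done:
- robot.move_ptp(position, orientation): joint-space move of the TCP to a pose.
- robot.move_linear(position, velocity=0.15, frame=None, threshold=None): straight line of the TCP; frame=None keeps the orientation; velocity is the mean speed in m/s. With threshold (N) it stops when the force on the tool has changed by that much, and returns True; else False.
- robot.goto_joints(angles): joint-space move.
- robot.gripper_to(opening): finger opening in m; the grip force is fixed at half the most; returns when the fingers have stopped.
- robot.pause(seconds).
- robot.ik(position, orientation): joint angles nearest the present ones, or None.
- robot.get_state(): the state.
- robot.grab_frame(name): name is "side" or "top"; returns the picture (480x640x3 uint8, red, green, blue); there is no depth.
- robot.camera_info(name): a dict with "fx", "fy", "cx", "cy" (pixels), "rvec" (rotation vector, rad) and "tvec" (3), from world to camera coordinates, as OpenCV has them. Camera axes: x right, y down, z forward; pixel columns grow to the right and rows downward; lengths in m; the calibration is good to about 2 mm. A picture is of the moment at which its call begins. camera_info takes no time and is no camera call.
A pose or a line that the arm cannot do raises robot.PlanningError and nothing moves.
- robot.sign_off(): hands the job in, once; it reports no verdict.
The state is a dict: "time": time; "qpos": joint angles; "joint_vel": joint speeds; "effort": joint torques, N m; "ee_pos": TCP position; "tool_rot": TCP orientation; "force": force on the tool from outside, world axes, zero at the start; "moment": the same for the moment, N m; "opening": finger opening in m.
Only numpy, scipy, OpenCV 4.12 (cv2) and the standard library are available. Lean on these libraries where they do the work, as an engineer would, in place of code of your own. Each camera call takes 0.05 s, during which the arm holds its last target.

### The job

Open the bigger of the two bamboo caddies with light fingertip pushes only, gripping nothing: press its lid down at the cork spot until the catch lets go, take the finger away so that the lid springs ajar by itself, then push the lid on up and over from under its free edge until it leans back fully open. Leave the small caddy shut and do not disturb the gourd, jar, saucer or cup. Finish clear of everything.

Things in the scene. Friction and masses are not known exactly. Their poses are not given: they have to be found in the camera images.
- big: The big caddy, an open-topped bamboo box fixed on a stone riser 10 to 50 mm high (30 mm larger in plan): 140 mm deep (free side to hinge side, its x), 140 mm wide (y), 100 mm high, under a flat bamboo lid 10 mm thick with an 8 mm gap over the rim. Origin: centre of the box's underside; x points level from the lid's free edge towards the hinge; the free edge is roughly on the robot's side.
- big_hinge (a point): Middle of the big caddy's hinge line, 108 mm above the box's underside, level with the underside of the shut lid, whose free edge is 144 mm away. Axes as the caddy's: x from the free edge to the hinge, y along the hinge, z up.
- big_press (a point): Press spot of the big caddy: centre of the round cork inlay, 24 mm across, on the lid's upper face, 22 mm in from the middle of the free edge. Moves and turns with the lid.
- big_lid_angle (a joint): Lid angle, rad: 0 shut, latched; -0.056 pressed in to the stop; about 0.55 ajar; 1.85 stop, leaning back. Touch latch: pressing the spot down 4 mm or more (3 to 5 N, stop at 7 mm) frees the catch; as the finger leaves, a spring lifts the lid ajar. No relatching. Beyond ajar only its weight (130 g, more or less) acts: left short of upright (1.57) it falls back to ajar, left beyond it falls open.
- small: The small caddy, an open-topped bamboo box fixed on a stone riser 10 to 50 mm high (30 mm larger in plan): 100 mm deep (free side to hinge side, its x), 90 mm wide (y), 75 mm high, under a flat bamboo lid 10 mm thick with an 8 mm gap over the rim. Origin: centre of the box's underside; x points level from the lid's free edge towards the hinge; the free edge is roughly on the robot's side.
- small_hinge (a point): Middle of the small caddy's hinge line, 83 mm above the box's underside, level with the underside of the shut lid, whose free edge is 104 mm away. Axes as the caddy's: x from the free edge to the hinge, y along the hinge, z up.
- small_press (a point): Press spot of the small caddy: centre of the round cork inlay, 24 mm across, on the lid's upper face, 22 mm in from the middle of the free edge. Moves and turns with the lid.
- small_lid_angle (a joint): Lid angle, rad: 0 shut, latched; -0.083 pressed in to the stop; about 0.55 ajar; 1.85 stop, leaning back. Touch latch: pressing the spot down 4 mm or more (3 to 5 N, stop at 7 mm) frees the catch; as the finger leaves, a spring lifts the lid ajar. No relatching. Beyond ajar only its weight (60 g, more or less) acts: left short of upright (1.57) it falls back to ajar, left beyond it falls open.
- big_lid: The big caddy's lid, 144 x 144 x 10 mm; origin on the hinge line, the lid runs along its own -x, upper face to its own +z
- gourd: Bystander: dark calabash gourd, 76 mm across, 80 mm high, loose on the stand's top level (222 mm above the ledge); origin at its underside
- jar: Bystander: glass jar with steel screw lid, 60 mm across, 75 mm high, loose on the stand's lowest level; origin at its underside
- saucer: Bystander: white ceramic saucer, 90 mm across, 14 mm high, loose on the stand's lowest level; origin at its underside
- cup: Bystander: small steel cup, 60 mm across, 60 mm high, loose on the ledge behind the caddies; origin at its underside
- stand: Fixed bamboo stand of three round levels on one post: 300 mm across with its top at 32 mm, 200 mm at 137 mm, 130 mm at 222 mm above the ledge; a steel bombilla and a brush lie on the middle level; origin on its axis at the ledge

How it is judged:
On the way, in this order (a step that is already met when the one before it is completed fails the run):
1. the big caddy's lid is pressed down on its catch (2 mm or more) (value of joint big_lid_angle below -0.016 rad), for 0.02 s.
2. the big lid has sprung ajar by itself, untouched (value of joint big_lid_angle between 0.4 and 0.8 rad and contact force between each of the arm, the fingers and big_lid below 0.05 N), for 0.2 s.
At the end, for the whole second after the job is handed in: The big lid leans back fully open (beyond 1.65 rad, stop at 1.85) and still; the small lid is shut (within 0.05 rad); gourd, jar, saucer and cup within 30 mm of where they were (value of joint big_lid_angle above 1.65 rad and velocity of joint big_lid_angle below 0.1 rad/s and value of joint small_lid_angle below 0.05 rad and distance of each of gourd, jar, saucer, cup from where it was at the start of the episode below 0.03 m); the robot touches nothing.
It fails at once if the small caddy's lid springs open (value of joint small_lid_angle above 0.05 rad).
It fails at once if a bystander is lifted, carried or knocked more than 30 mm (distance of any of gourd, jar, saucer, cup from where it was at the start of the episode above 0.03 m).
It fails at once if the big lid is gripped or forced (over 40 N) (contact force between the fingers and big_lid above 40 N).
It also fails if it takes over 45 s, if anything falls off the work surface, if the arm or the gripper's body presses on something with over 40 N, if the wrist force passes 120 N, or if a joint passes its speed limit or range.

## Working session

There is one attempt and no reset: what is moved stays moved. The work goes in short steps, each a Python script; the robot and the scene stay as the last script left them, time stands still between calls to the robot, and variables do not carry over. Pictures are saved under pics/ and viewed, and the job is handed in when it is done.

```bash
mkdir -p pics; ls; python3 - <<'E'
from rig import robot
import cv2
for n in("side","top"):
    cv2.imwrite(f"pics/{n}0.png",robot.grab_frame(n)[:,:,::-1]); print(robot.camera_info(n))
print(robot.get_state())
E
```

```text
pics
{'fx': 477.05450895288624, 'fy': 477.05450895288624, 'cx': 327.02251686658394, 'cy': 241.60585558208882, 'rvec': array([ 0.21991634, -2.6633319 ,  1.4474414 ]), 'tvec': array([0.60527423, 0.15518559, 1.02911394])}
{'fx': 481.8121496624547, 'fy': 481.8121496624547, 'cx': 318.4403487489669, 'cy': 242.97308431111904, 'rvec': array([ 2.04742605, -2.16725764,  0.23471139]), 'tvec': array([0.03848914, 0.62245979, 1.00230514])}
{'time': 0.1, 'qpos': array([ 1.23552748,  0.41791488, -0.01035336,  1.61407713,  0.00465819,
        1.11071883, -0.05301124]), 'joint_vel': array([-0.00119163, -0.00362254,  0.00011861, -0.00297838, -0.00069718,
        0.00127988, -0.0003147 ]), 'effort': array([ 5.57983894e-04, -8.52579689e+01,  6.39564916e-01, -4.26697218e+01,
       -4.89577290e-02,  1.63276278e-02,  1.35364598e-04]), 'ee_pos': array([ 0.18091766, -0.59791865,  0.2239027 ]), 'tool_rot': array([[ 9.57152394e-01,  2.89584489e-01, -3.43271084e-04],
       [ 2.89584691e-01, -9.57151831e-01,  1.03912006e-03],
       [-2.76494953e-05, -1.09400230e-03, -9.99999401e-01]]), 'force': array([-0.58376112,  0.92486121, -0.13263918]), 'moment': array([-0.04016847,  0.00039569,  0.00377643]), 'opening': 0.09407135719540143}
```

View pics/side0.png

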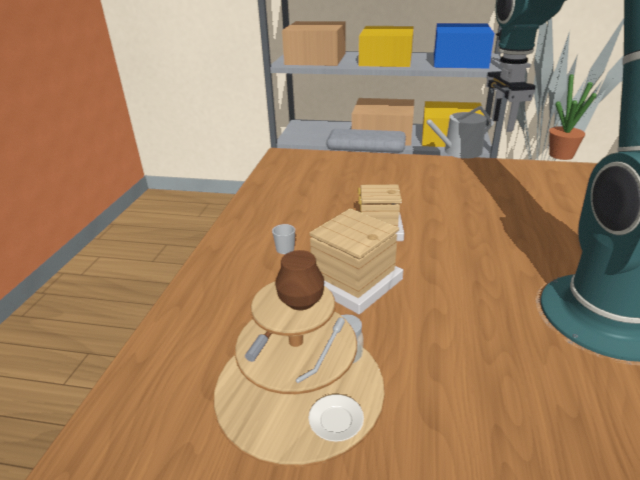

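View pics/top0.png

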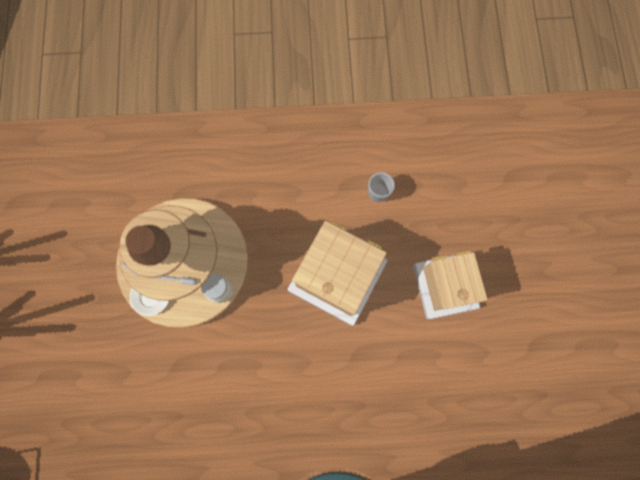

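The side view shows the big caddy at about (355,255) with its cork near (372,238). In the top view the big lid is at about (340,268) with its cork near (328,288), the small caddy is at (455,280), the cup at (381,186) and the stand at (182,262). I'll zoom in for the lid corners.

```bash
python3 - <<'E'
import cv2
a=cv2.imread("pics/top0.png")[205:335,270:410]; b=cv2.imread("pics/side0.png")[200:312,295:415]
cv2.imwrite("pics/topz.png",cv2.resize(a,None,fx=4.5,fy=4.5,interpolation=cv2.INTER_CUBIC))
cv2.imwrite("pics/sidez.png",cv2.resize(b,None,fx=5,fy=5,interpolation=cv2.INTER_CUBIC))
E
```

```text
(no output)
```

View pics/topz.png

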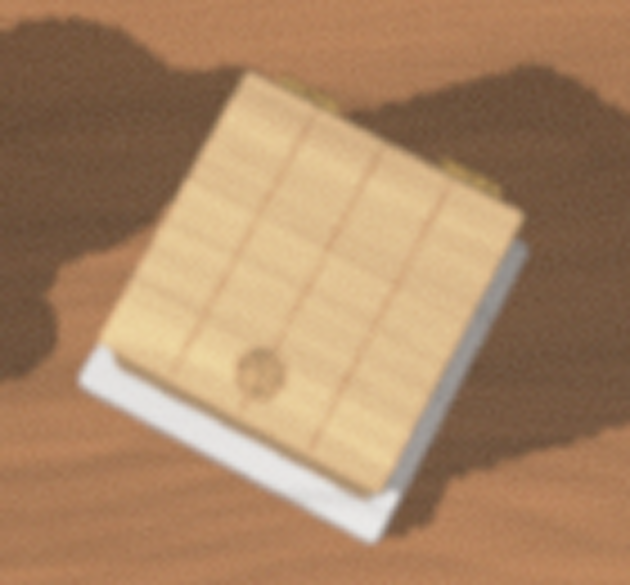

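View pics/sidez.png

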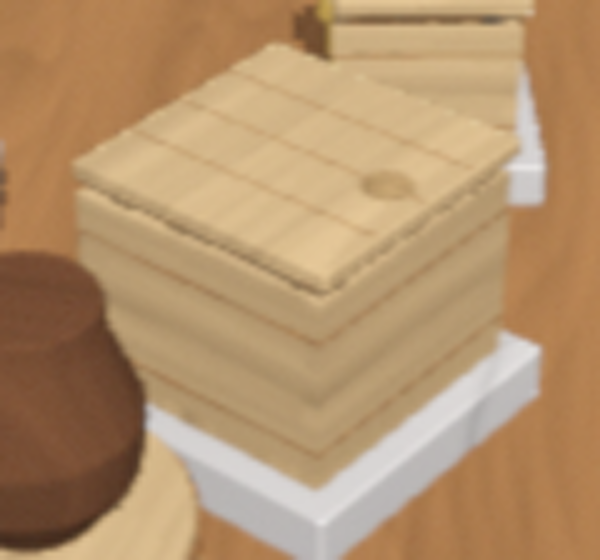

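```bash
cat > h.py <<'E'
import numpy as np, cv2
from rig import robot
C={n:robot.camera_info(n) for n in("side","top")}
def proj(n,P):
    c=C[n];K=np.array([[c['fx'],0,c['cx']],[0,c['fy'],c['cy']],[0,0,1.]])
    return cv2.projectPoints(np.asarray(P,float).reshape(-1,1,3),c['rvec'],c['tvec'],K,None)[0][:,0]
def ray(n,uv,z):
    c=C[n];R=cv2.Rodrigues(c['rvec'])[0];o=-R.T@c['tvec']
    d=R.T@np.array([(uv[0]-c['cx'])/c['fx'],(uv[1]-c['cy'])/c['fy'],1]);return o+d*(z-o[2])/d[2]
E
python3 - <<'E'
from h import *
from scipy.optimize import least_squares
un=lambda a,s,o:(np.array(a,float)+.5)/s-.5+o
# hinge+y, hinge-y, free-y, free+y, cork, [riser free corners top]
T=un([(248,70),(525,213),(380,492),(100,343),(261,373)],4.5,[270,205])
S=un([(75,163),(275,43),(518,147),(323,283),(388,185)],5,[295,200])
Tr=un([(80,380),(375,543)],4.5,[270,205]); Sr=un([(540,350),(320,522)],5,[295,200])
L=np.array([(0,.072),(0,-.072),(-.144,-.072),(-.144,.072),(-.122,0)])
def pts(p):
    c,s=np.cos(p[2]),np.sin(p[2]);R=np.array([[c,-s],[s,c]])
    A=np.c_[L@R.T+p[:2],np.full(5,p[3]+.118)]
    B=np.c_[np.array([(-.157,.085),(-.157,-.085)])@R.T+p[:2],np.full(2,p[3])]
    return A,B
def f(p):
    A,B=pts(p)
    return np.r_[(proj("top",A)-T).ravel(),(proj("side",A)-S).ravel(),(proj("top",B)-Tr).ravel(),(proj("side",B)-Sr[::-1]).ravel()]
r=least_squares(f,[.6,-.05,-.5,.03],loss='soft_l1');print(r.x,r.cost);print(r.fun.reshape(-1,2).round(1).tolist());print(pts(r.x)[0].round(4))
A=C
for n in C:
  c=C[n];R=cv2.Rodrigues(c['rvec'])[0];print(n,-R.T@c['tvec'])
print('smallcork',ray("top",(462,294),.12),'gourdtop',ray('top',(147,243),.3),'stand',ray('top',(182,262),.032),'cup',ray('top',(381,186),.06),'jar',ray('top',(216,288),.1))
E
```

```text
[ 0.61852464 -0.07391389 -0.55145526  0.02288755] 4.261929859063251
[[0.2, -0.4], [0.4, -0.1], [0.3, 0.0], [-0.3, -0.8], [0.2, -0.2], [-1.1, 0.0], [-0.2, -0.0], [0.7, -1.1], [-0.2, -0.5], [-0.5, 1.1], [-0.7, 0.6], [0.2, 0.5], [0.5, 1.3], [0.9, 0.2]]
[[ 0.6562 -0.0126  0.1409]
 [ 0.5808 -0.1352  0.1409]
 [ 0.4581 -0.0598  0.1409]
 [ 0.5336  0.0629  0.1409]
 [ 0.5146 -0.01    0.1409]]
side [0.44494095 0.87182336 0.70104675]
top [0.39264163 0.01393854 1.11318977]
smallcork [ 0.48771192 -0.2857817   0.12      ] gourdtop [0.58925386 0.30157085 0.3       ] stand [0.6050084 0.3157444 0.032    ] cup [ 0.75111485 -0.14815661  0.06      ] jar [0.5317273  0.22480711 0.1       ]
```

```bash
cat >> h.py <<'E'
H=np.array([0.6185,-0.0739,0.131]);YAW=-0.5515
def loc(x,y,z):
    c,s=np.cos(YAW),np.sin(YAW);return H+np.array([c*x-s*y,s*x+c*y,z])
def rot(t,yaw=YAW,flip=1):
    ex=np.array([np.cos(yaw),np.sin(yaw),0]);ez=np.array([0,0,1.])
    z=np.sin(t)*ex-np.cos(t)*ez; y=np.cross(ez,ex)*flip; x=np.cross(y,z); return np.c_[x,y,z]
def tcp(tip,R): return tip-0.019*R[:,2]
E
python3 - <<'E'
from h import *
def under(rho,a,d=0): # on underside, d away from lid
    return loc(-rho*np.cos(a)-d*np.sin(a),0,rho*np.sin(a)-d*np.cos(a))
for fl in(1,-1):
    R=rot(0,flip=fl);q=robot.ik(tcp(loc(-.122,0,.05),R),R);print('press',fl,q)
for dy in(0,.3,.55):
  for t in(.4,.6,.8,1.0):
   for fl in(1,-1):
    R=rot(t,YAW+dy,fl);o=[]
    for p in(loc(-.2,0,.03),loc(-.11,0,.045),under(.11,.9),under(.11,1.3),under(.11,1.75)):
        q=robot.ik(tcp(p,R),R);o.append(None if q is None else np.round(q,2).tolist())
    print(dy,t,fl,[x is not None for x in o],o[1],o[-1])
E
```

```text
press 1 [ 0.61805648  0.33851009 -0.78760528  1.89109954  0.27899612  1.02468421
  0.73124717]
press -1 [ 0.38168316  0.28265749 -0.49471158  1.89799469  0.15811891  0.99907097
 -2.30465787]
0 0.4 1 [True, True, True, True, True] [0.73, 0.23, -1.02, 2.13, 0.75, 0.74, 0.24] [0.59, 0.31, -0.74, 1.83, 0.61, 0.83, 0.57]
0 0.4 -1 [False, True, True, True, True] [-1.03, 0.16, 0.91, 2.18, 0.24, 0.56, -2.45] [0.46, 0.28, -0.57, 1.84, 0.54, 0.8, -2.52]
0 0.6 1 [True, True, True, True, True] [0.79, 0.24, -1.18, 2.25, 1.17, 0.75, -0.21] [0.6, 0.25, -0.79, 1.98, 0.93, 0.7, 0.23]
0 0.6 -1 [False, False, True, True, True] None [-1.03, 0.32, 1.11, 2.03, 0.05, 0.45, -2.18]
0 0.8 1 [True, True, True, True, True] [-0.06, 0.13, -0.37, 2.38, 1.45, 0.69, -0.62] [0.82, 0.34, -1.12, 2.11, 1.46, 0.81, -0.25]
0 0.8 -1 [True, True, True, False, True] [0.44, 0.2, -0.91, 2.37, 1.5, 0.8, 2.52] [-1.2, 0.36, 1.22, 2.16, 0.58, 0.22, -2.77]
0 1.0 1 [True, True, True, True, True] [-0.35, 0.22, -0.19, 2.47, 1.74, 0.89, -1.02] [0.79, 0.44, -1.19, 2.22, 1.84, 1.02, -0.58]
0 1.0 -1 [True, True, True, True, True] [-0.85, 
[... 1162 characters left out ...]
ue, True, True] [0.67, 0.12, -0.74, 2.19, 0.22, 0.48, -1.8] [0.54, 0.24, -0.5, 1.87, 0.14, 0.66, -1.59]
0.55 0.6 1 [True, True, True, True, True] [1.02, 0.09, -1.08, 2.33, 0.53, 0.19, 1.04] [0.5, 0.16, -0.42, 2.03, 0.01, 0.36, 1.67]
0.55 0.6 -1 [True, False, True, True, True] None [0.66, 0.18, -0.59, 2.03, 0.11, 0.37, -1.56]
0.55 0.8 1 [False, True, False, False, False] [0.98, 0.08, -1.04, 2.47, 2.67, 0.2, -1.09] None
0.55 0.8 -1 [False, True, False, False, False] [0.98, 0.08, -1.04, 2.47, 2.67, 0.2, 2.05] None
0.55 1.0 1 [False, False, True, True, True] None [1.12, 0.28, -1.05, 2.3, 2.93, 0.3, -1.12]
0.55 1.0 -1 [False, False, True, True, True] None [1.12, 0.28, -1.05, 2.3, 2.93, 0.3, 2.02]
```

```bash
python3 - <<'E'
from h import *
def st(m):
    s=robot.get_state();print(m,round(s['time'],2),s['ee_pos'].round(4),s['force'].round(2),round(s['opening'],4));return s
robot.gripper_to(0.0); 
p=robot.get_state()['ee_pos']; robot.move_linear([p[0],p[1],.36]); st('up')
R=rot(0)
a=tcp(loc(-.122,0,.08),R); robot.move_ptp(a,R); st('hover')
robot.move_linear(tcp(loc(-.122,0,.020),R),velocity=.1); robot.pause(.2); st('near')
cv2.imwrite("pics/t1.png",robot.grab_frame("top")[:,:,::-1][180:340,240:440].repeat(3,0).repeat(3,1))
cv2.imwrite("pics/s1.png",robot.grab_frame("side")[:,:,::-1][140:320,280:460].repeat(3,0).repeat(3,1))
E
```

```text
up 2.57 [ 0.1809 -0.5979  0.359 ] [-0.36 -0.68  0.12] 0.0006
hover 5.01 [ 0.5147 -0.0109  0.23  ] [-0.35 -0.29 -0.26] 0.0006
near 5.96 [ 0.5149 -0.01    0.1705] [-0.27 -0.3  -0.21] 0.0006
```

View pics/s1.png

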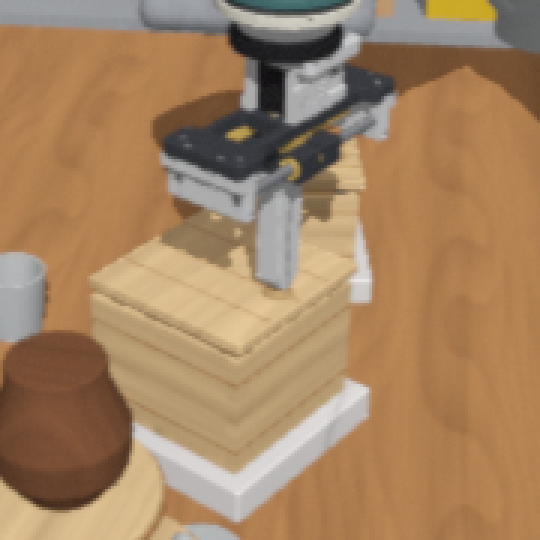

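View pics/t1.png

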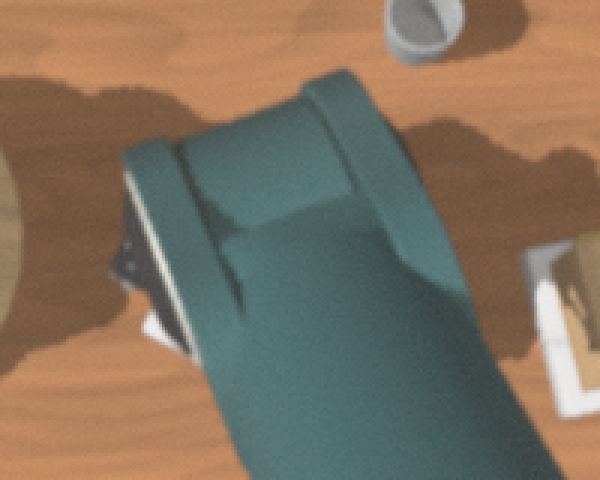

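The side crop shows the closed fingertips just above the cork, at about (275,280). The arm hides the lid in the top view. Next I press.

```bash
python3 - <<'E'
from h import *
def st(m):
    s=robot.get_state();print(m,round(s['time'],2),s['ee_pos'].round(4),s['force'].round(2));return s
R=rot(0)
z=.018
for dz in np.arange(.010,-.0041,-.002):
    hit=robot.move_linear(tcp(loc(-.122,0,dz),R),velocity=.02,threshold=9)
    s=st(f'{dz:.3f} {hit}')
    if hit or (s['force'][2]>6): break
robot.pause(.1); st('held')
robot.move_linear(tcp(loc(-.135,0,.17),R),velocity=.2); robot.pause(.4); st('up')
cv2.imwrite("pics/s2.png",robot.grab_frame("side")[:,:,::-1][140:320,280:460].repeat(3,0).repeat(3,1))
E
```

```text
0.010 False 6.71 [ 0.5145 -0.0099  0.16  ] [-1.06  1.01  3.23]
0.008 False 6.96 [ 0.5147 -0.0099  0.1582] [-2.97  1.21  8.38]
held 7.06 [ 0.5146 -0.0099  0.1582] [-2.98  1.52  7.5 ]
up 8.43 [ 0.5035 -0.0031  0.3198] [ 0.19 -0.52  0.25]
```

View pics/s2.png

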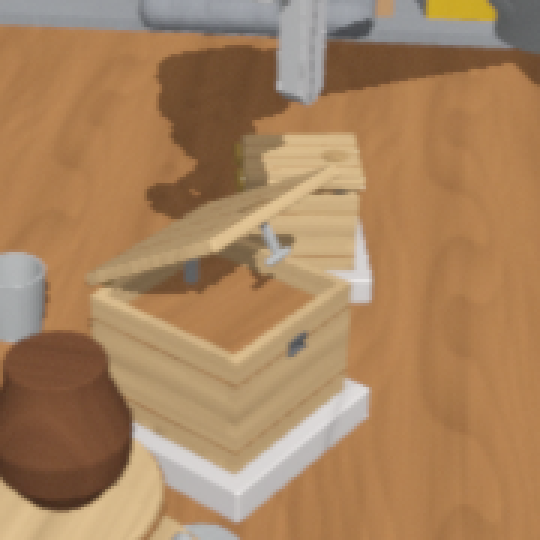

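The lid has sprung ajar: its near free corner is at crop (214,245) and its far one at about (335,168). The small caddy is still shut. A striker hangs under the lid, so I'll zoom in and estimate the angle.

```bash
python3 - <<'E'
from h import *
im=robot.grab_frame("side")[:,:,::-1]
cv2.imwrite("pics/s3.png",cv2.resize(im[185:285,300:410],None,fx=6,fy=6,interpolation=cv2.INTER_CUBIC))
for a in(.45,.5,.55,.6,.65):
  P=[loc(-.144*np.cos(a),y,.144*np.sin(a)) for y in(.072,0,-.072)]
  print(a,((proj("side",P)-[300,185]+.5)*6).round().tolist())
E
```

```text
0.45 [[326.0, 283.0], [455.0, 200.0], [573.0, 125.0]]
0.5 [[319.0, 263.0], [448.0, 182.0], [566.0, 107.0]]
0.55 [[311.0, 244.0], [440.0, 163.0], [559.0, 89.0]]
0.6 [[302.0, 225.0], [432.0, 144.0], [551.0, 71.0]]
0.65 [[292.0, 205.0], [423.0, 126.0], [542.0, 53.0]]
```

View pics/s3.png

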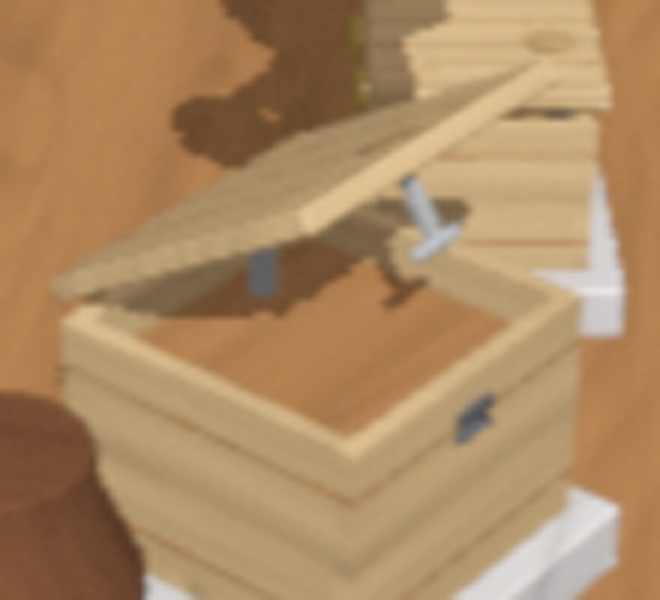

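```bash
cat > arc.py <<'E'
from h import *
Y=.036;R=rot(.6)
def P(a,rho=.105,d=.010): return loc(-rho*np.cos(a)-d*np.sin(a),Y,rho*np.sin(a)-d*np.cos(a))
def st(m):
    s=robot.get_state();print(m,round(s['time'],2),s['ee_pos'].round(4),s['force'].round(2),s['qpos'].round(2));return s
E
python3 - <<'E'
from arc import *
print('strut',[ray("side",(343.6,230),z).round(3).tolist() for z in(.12,.14,.16)])
robot.move_ptp(tcp(loc(-.21,Y,.14),R),R); st('app')
robot.move_linear(tcp(loc(-.19,Y,.06),R),velocity=.12); st('app2')
cv2.imwrite("pics/s4.png",robot.grab_frame("side")[:,:,::-1][140:320,280:460].repeat(3,0).repeat(3,1))
E
```

```text
strut [[0.585, -0.067, 0.12], [0.58, -0.035, 0.14], [0.575, -0.002, 0.16]]
app 9.29 [0.45   0.072  0.2875] [-0.47 -0.11  0.43] [ 0.8  -0.28 -1.18  2.21  0.34  0.72  0.38]
app2 10.17 [0.4668 0.0621 0.2068] [ 0.22 -0.75 -0.38] [ 0.68  0.12 -1.25  2.28  1.    0.8  -0.26]
```

View pics/s4.png

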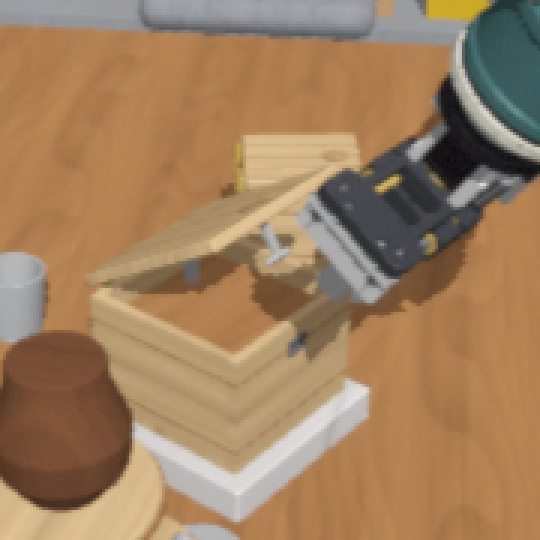

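The fingers stand in front of the gap with the lid still ajar. Joint 3 is at its range limit, so I'll change to a tool yaw and tilt with more margin before the sweep.

```bash
sed -i 's/R=rot(.6)/R=rot(.48,YAW+.3)/' arc.py; python3 - <<'E'
from arc import *
robot.move_linear(tcp(loc(-.22,Y,.10),rot(.6)),velocity=.12); st('back')
robot.move_ptp(tcp(loc(-.20,Y,.08),R),R); st('app')
for a in(.35,.6,.9,1.2,1.5,1.72):
    q=robot.ik(tcp(P(a),R),R); print(a,None if q is None else q.round(2))
E
```

```text
back 10.78 [0.4411 0.0772 0.2471] [ 0.18 -0.78  0.15] [ 0.69 -0.14 -1.21  2.27  0.62  0.72  0.05]
app 11.46 [0.4582 0.064  0.2271] [-0.1  -0.1  -0.23] [ 0.53 -0.09 -0.87  2.28  0.38  0.55  0.68]
0.35 [ 0.64  0.24 -0.91  2.19  0.88  0.52  0.38]
0.6 [ 0.64  0.19 -0.89  2.15  0.74  0.54  0.53]
0.9 [ 0.64  0.17 -0.85  2.1   0.63  0.57  0.67]
1.2 [ 0.64  0.19 -0.82  2.03  0.58  0.6   0.75]
1.5 [ 0.65  0.23 -0.81  1.97  0.58  0.63  0.8 ]
1.72 [ 0.66  0.27 -0.81  1.92  0.61  0.65  0.81]
```

```bash
python3 - <<'E'
from arc import *
print(robot.move_linear(tcp(P(.35),R),velocity=.1,threshold=10)); st('in')
for a in(.5,.65,.8):
    h=robot.move_linear(tcp(P(a),R),velocity=.06,threshold=12); st((a,h))
    if h: break
cv2.imwrite("pics/s5.png",robot.grab_frame("side")[:,:,::-1][140:320,280:460].repeat(3,0).repeat(3,1))
E
```

```text
False
in 12.72 [0.5418 0.0127 0.1748] [-0.06  0.54 -0.17] [ 0.53  0.21 -0.79  2.19  0.83  0.5   0.42]
(0.5, False) 13.14 [0.5463 0.0097 0.1896] [-0.29  1.06  0.79] [ 0.57  0.19 -0.82  2.17  0.76  0.51  0.5 ]
(0.65, False) 13.56 [0.5523 0.0059 0.2031] [-0.8   0.35 -0.29] [ 0.6   0.18 -0.84  2.15  0.7   0.54  0.57]
(0.8, False) 13.97 [0.5602 0.001  0.2159] [-0.2   0.22  0.83] [ 0.63  0.17 -0.85  2.12  0.65  0.56  0.63]
```

View pics/s5.png

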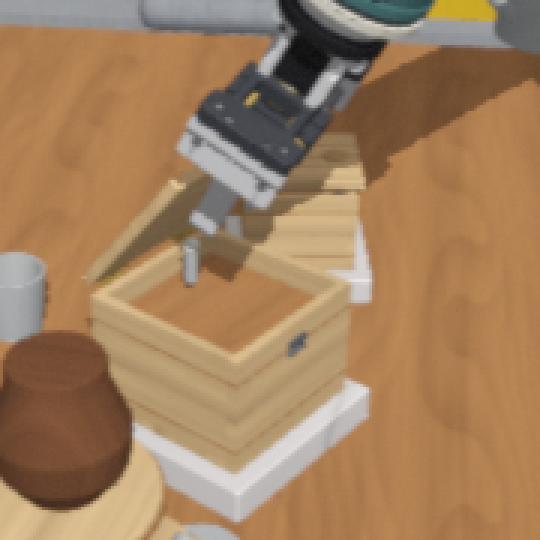

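The fingertip is under the lid at crop (205,222). The lid has gone up with it to about 0.9 rad, with its free corner at (178,183). I carry on with the arc.

```bash
python3 - <<'E'
from arc import *
for a in(.95,1.1,1.25,1.4,1.55,1.68):
    h=robot.move_linear(tcp(P(a),R),velocity=.06,threshold=12); st((a,h))
    if h: break
robot.pause(.3)
cv2.imwrite("pics/s6.png",robot.grab_frame("side")[:,:,::-1][140:320,280:460].repeat(3,0).repeat(3,1))
E
```

```text
(0.95, False) 14.44 [ 0.5698 -0.0048  0.2273] [-1.73  0.34 -0.4 ] [ 0.65  0.18 -0.86  2.09  0.62  0.58  0.68]
(1.1, False) 14.86 [ 0.5809 -0.0116  0.237 ] [-0.57 -0.54 -0.3 ] [ 0.66  0.19 -0.86  2.05  0.6   0.6   0.72]
(1.25, False) 15.28 [ 0.5928 -0.0189  0.2443] [-0.87 -0.45 -0.73] [ 0.67  0.2  -0.86  2.02  0.59  0.61  0.75]
(1.4, False) 15.69 [ 0.6054 -0.0266  0.2496] [-0.3   0.27 -0.6 ] [ 0.68  0.22 -0.85  1.99  0.59  0.63  0.77]
(1.55, False) 16.11 [ 0.6186 -0.0348  0.2525] [ 0.29 -0.11  0.63] [ 0.68  0.25 -0.85  1.96  0.6   0.64  0.79]
(1.68, False) 16.48 [ 0.6303 -0.042   0.2531] [-0.21  0.15 -0.02] [ 0.68  0.27 -0.84  1.93  0.61  0.65  0.8 ]
```

View pics/s6.png

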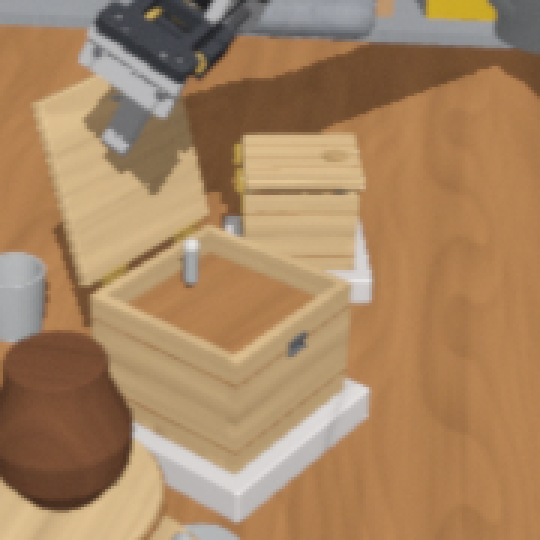

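The lid now leans back past upright, with its top corner at crop (37,103). I retract and check.

```bash
python3 - <<'E'
from arc import *
robot.move_linear(tcp(loc(-.12,Y,.16),R),velocity=.12); robot.move_linear(tcp(loc(-.2,Y,.25),R),velocity=.15);robot.pause(.5); st('clear')
im=robot.grab_frame("side")[:,:,::-1]
cv2.imwrite("pics/s7.png",im); cv2.imwrite("pics/t7.png",robot.grab_frame("top")[:,:,::-1])
for a in(1.57,1.65,1.75,1.85,1.95):
  print(a,[proj("side",[loc(-.144*np.cos(a),y,.144*np.sin(a)) for y in(.072,-.072)]).round().tolist()])
E
```

```text
clear 19.54 [0.4585 0.0637 0.3978] [0.66 0.57 0.19] [ 0.64 -0.34 -0.77  2.02 -0.07  0.93  1.19]
1.57 [[[306.0, 178.0], [350.0, 156.0]]]
1.65 [[[302.0, 176.0], [346.0, 155.0]]]
1.75 [[[297.0, 175.0], [341.0, 155.0]]]
1.85 [[[293.0, 175.0], [337.0, 154.0]]]
1.95 [[[288.0, 175.0], [332.0, 155.0]]]
```

View pics/s7.png

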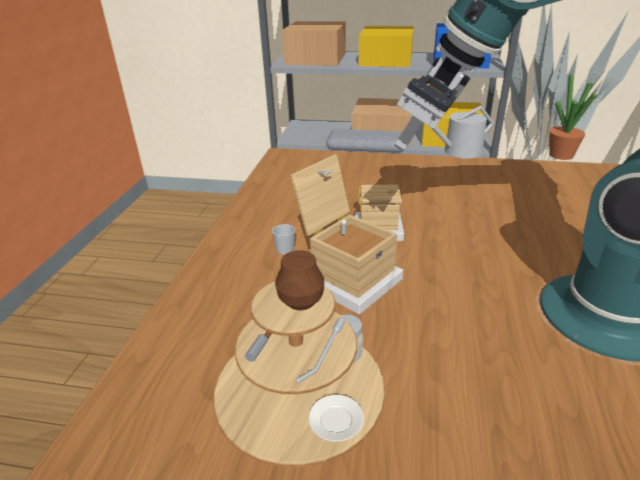

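View pics/t7.png

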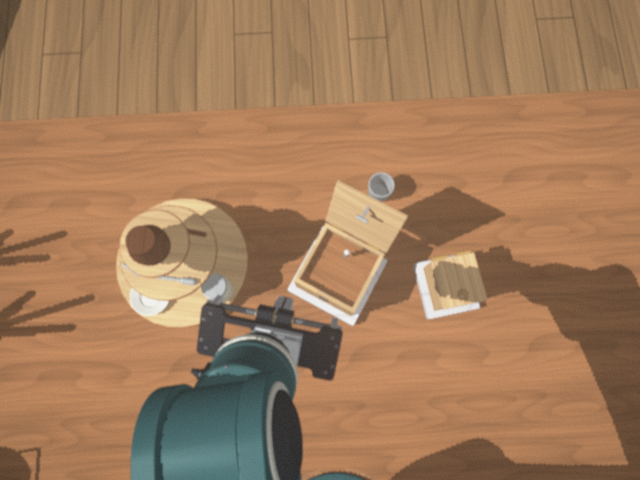

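The lid's free corner is at (293,174) in the side view, which matches the 1.85 rad stop. The gourd, jar, saucer, cup and small caddy are at the same pixels as before, and the arm is clear.

```bash
python3 - <<'E'
from rig import robot
robot.pause(.3); print(robot.sign_off(), robot.get_state()['time'])
E
```

```text
the job is handed in; nothing more can be done
the job is handed in; nothing more can be done
```

The big caddy is open and its lid is leaning back at the stop. I handed the job in about 20 s into the 45 s allowed.

- **Press:** I pushed down on the cork with closed fingertips, using about 8 N, and then lifted straight away. The next picture showed the lid ajar at about 0.57 rad with nothing touching it.
- **Opening:** I pushed from under the free edge, off to one side of the striker, along an arc with only about 1–2 N showing on the tool. I then backed well clear.
- **Change on the way:** my first approach pose left joint 3 close to its range limit (-1.25 against -1.27). I backed out and used a different tool angle before touching the lid again.
- **Last checks:** in the final side picture the lid's free corner is at pixel (293,174), where I predicted (293,175) for 1.85 rad. The small caddy is shut, and the gourd, jar, saucer and cup look unmoved in both views. The tool force was about zero (noise under 1 N).

No check failed. First contact with the lid came a few millimetres higher than I had estimated from the images, which made no difference to the result.

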